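# Unstack the ink pots onto their coasters beside the marbling bath

## Task

Lay out the inks for marbling: take the two stacks of ink pots apart and set each pot down gently and upright in the middle of the coaster of its own colour. Keep the pots upright throughout so that the ink does not run into the lids, and leave the bowl, the paperweight and the ink stone where they are.

Things in the scene. Friction and masses are not known exactly. Their poses are not given: they have to be found in the camera images.
- pot_black_center (a point): loose round ink pot with a black lid and a black band on white, a plain upright cylinder 66 mm in diameter and 50 mm tall with a flat lid; at the start it stands on the table at the bottom of one of the two stacks. The point is its centre, 25 mm above its underside; z is up along the pot. Mass about 200 g. The widest pot of all; grip its sides.
- pot_blue_center (a point): loose round ink pot with a blue lid and a blue band on white, a plain upright cylinder 66 mm in diameter and 50 mm tall with a flat lid; at the start it stands on the table at the bottom of one of the two stacks. The point is its centre, 25 mm above its underside; z is up along the pot. Mass about 200 g. The widest pot of all; grip its sides.
- pot_red_center (a point): loose round ink pot with a red lid and a red band on white, a plain upright cylinder 50 mm in diameter and 50 mm tall with a flat lid; at the start it stands on the lid of the black or the blue pot. The point is its centre, 25 mm above its underside; z is up along the pot. Mass about 140 g. The lid below it is 8 mm wider all round, so fingertips must stay above the underside of this pot.
- pot_green_center (a point): loose round ink pot with a green lid and a green band on white, a plain upright cylinder 50 mm in diameter and 50 mm tall with a flat lid; at the start it stands on the lid of the black or the blue pot. The point is its centre, 25 mm above its underside; z is up along the pot. Mass about 140 g. The lid below it is 8 mm wider all round, so fingertips must stay above the underside of this pot.
- pot_yellow_center (a point): loose round ink pot with a yellow lid and a yellow band on white, a plain upright cylinder 34 mm in diameter and 50 mm tall with a flat lid; at the start it stands on the lid of the red or the green pot. The point is its centre, 25 mm above its underside; z is up along the pot. Mass about 80 g. The lid below it is 8 mm wider all round, so fingertips must stay above the underside of this pot.
- coaster_black_top (a point): black round coaster, 96 mm in diameter and 5 mm thick, fixed flat on the table; the point is the centre of its upper face (5 mm above the table), z up
- coaster_blue_top (a point): blue round coaster, 96 mm in diameter and 5 mm thick, fixed flat on the table; the point is the centre of its upper face (5 mm above the table), z up
- coaster_red_top (a point): red round coaster, 96 mm in diameter and 5 mm thick, fixed flat on the table; the point is the centre of its upper face (5 mm above the table), z up
- coaster_green_top (a point): green round coaster, 96 mm in diameter and 5 mm thick, fixed flat on the table; the point is the centre of its upper face (5 mm above the table), z up
- coaster_yellow_top (a point): yellow round coaster, 96 mm in diameter and 5 mm thick, fixed flat on the table; the point is the centre of its upper face (5 mm above the table), z up
- rinse_bowl: bystander: white empty bowl, about 100 mm across the rim and 45 mm tall, loose on the table; origin at the centre of its underside
- paperweight: bystander: round brass paperweight 50 mm in diameter and 36 mm tall with its knob, loose on the table; origin at the centre of its underside
- ink_stone: bystander: dark flat ink stone 60 x 100 x 18 mm (x, y, z), loose on the table; origin at the centre of its underside
Mind the look-alikes: they are no part of the job. What is shaped like the part that bears pot_black_center but purple is not meant.

How it is judged:
At the end, for the whole second after the job is handed in: Every one of the five pots stands upright (within about 4.5 degrees) on the coaster of its own colour, its centre within 15 mm of the coaster centre, released and at rest (horizontal distance between pot_black_center and coaster_black_top below 0.015 m and z of pot_black_center in the frame of coaster_black_top between 0.021 and 0.029 m and angle between each of pot_black_center, pot_blue_center, pot_red_center, pot_green_center, pot_yellow_center's own z axis and vertical below 0.08 rad and linear speed of each of pot_black, pot_blue, pot_red, pot_green, pot_yellow below 0.02 m/s and angular speed of each of pot_black, pot_blue, pot_red, pot_green, pot_yellow below 0.2 rad/s and horizontal distance between pot_blue_center and coaster_blue_top below 0.015 m and z of pot_blue_center in the frame of coaster_blue_top between 0.021 and 0.029 m and horizontal distance between pot_red_center and coaster_red_top below 0.015 m and z of pot_red_center in the frame of coaster_red_top between 0.021 and 0.029 m and horizontal distance between pot_green_center and coaster_green_top below 0.015 m and z of pot_green_center in the frame of coaster_green_top between 0.021 and 0.029 m and horizontal distance between pot_yellow_center and coaster_yellow_top below 0.015 m and z of pot_yellow_center in the frame of coaster_yellow_top between 0.021 and 0.029 m); the robot touches nothing.
It fails at once if a pot is dropped or pressed hard onto its coaster (contact force between pot_black and coaster_black above 40 N or contact force between pot_blue and coaster_blue above 40 N or contact force between pot_red and coaster_red above 40 N or contact force between pot_green and coaster_green above 40 N or contact force between pot_yellow and coaster_yellow above 40 N).
It fails at once if an ink pot is tipped by more than about 35 degrees (angle between any of pot_black_center, pot_blue_center, pot_red_center, pot_green_center, pot_yellow_center's own z axis and vertical above 0.6 rad).
It fails at once if the bowl, the paperweight or the ink stone is moved by more than 20 mm (distance of any of rinse_bowl, paperweight, ink_stone from where it was at the start of the episode above 0.02 m).
It also fails if it takes over 125 s, if anything falls off the work surface, if the arm or the gripper's body presses on something with over 40 N, if the wrist force passes 120 N, or if a joint passes its speed limit or range.

## Robot

A 7-joint arm with a two-finger parallel gripper is mounted at the origin on the work surface. World frame = base frame: x ahead of the robot, y to its left, z up, the work surface at z = 0. Lengths are in m, angles in rad, forces in N, time in s.
With the tool pointing down it reaches from about 0.425 to 0.875 m from the base axis. Payload 4.7 kg.
Tool frame: the origin (TCP) lies midway between the tips of the shut fingers; the grasp point (between the pads) lies 19 mm behind it (ctrl.grip_point_offset is the distance from the TCP to the grasp point, in m); z points along the fingers, y is the line along which they close (so a half turn about z gives the same grasp; the last joint's range is limited). The gripper opens to 87 mm and grips with 3 to 60 N. Pads are 19 mm wide; open, the fingers measure 117 mm over their backs; the gripper's body (75 mm by 190 mm) begins 51 mm behind the grasp point.
Start: joints at [1.142, 0.321, -0.07, 1.45, 0.023, 1.371, -0.057], TCP at [0.278, -0.587, 0.223] pointing down, gripper open.
Joint ranges: [-2.86, 2.86], [-0.3, 2.09], [-1.38, 1.24], [0.06, 2.45], [-1.56, 4.7], [0.09, 2.05], [-2.69, 2.69]. Speed limits (rad/s): [2.57, 2.57, 3.14, 3.14, 3.14, 3.14, 3.14].

## Interface

Orientations are given as a rotation vector (axis times angle).
In Python, from bench import ctrl gives the robot as it stands.
- The arm moves only by the tool move_arm, never from a script. Its argument "increments" is text: rows parted by semicolons, each of 7 numbers parted by spaces: the shift along the world's x, y, z in mm, then the turn, a rotation vector about the world's x, y, z in degrees, then the closure in counts, from 0 (fully open) to 255 (shut). A call has exactly 8 rows; each row shifts and turns the commanded pose from where the row before left it; what a row does not reach is not made up. A row lasts 1/12 s, in which the tool goes at most 41.7 mm and 7.16 degrees, less where a joint would pass 70% of its speed; a pose out of reach is approached as far as the arm can. A call with a gripper value outside its range is refused whole. The fingers move at their own pace and stop on an object; "grip_force" is the grip in N (left out, the last holds). Time passes only in rows, so rows that do not move let the fingers close, or fill a call up. It gives the time, the measured TCP pose, the force, the opening and the grip force at its end, in the units of the state.
- ctrl.get_state(): the state, without advancing time (a new reading comes with each control period).
- ctrl.get_image(name): name is "scene" or "top" or "wrist"; returns a dict with "frame" (420x560x3 uint8, red, green, blue), "depth" (420x560 float32, m along the optical axis (not along the pixel's ray), 0 where there is no reading), "fx", "fy", "cx", "cy" (pixels), "k1" (the pictures are not rectified: a ray, as slopes to the right and down, at radius r is drawn at 1 + k1 r^2 times it, then the intrinsics apply), "position" and "orientation" of the camera in the world. Camera axes: x right, y down, z forward; pixel columns grow to the right and rows downward; lengths in m; the calibration is good to about 2 mm. A picture is of the moment at which its call begins.
- ctrl.close_job(): hands the job in; it is judged then, once.
Trained networks look in a picture, given as the dict that the camera call returned (one of the last four; its "shot" number tells which), for a name from the list of things; names that differ only in an ending like _2 or _b are one class to them, and where a whole thing is asked for, a point or a joint stands for the part that bears it (a point fixed in the world has none). Each returns a list of dicts, best first, with "score" (0 to 1); they miss things now and then, are a little off and sometimes report something else, mostly with a low value. They report only what shows in the picture. A call takes as long as a camera call. They do not tell look-alikes from the thing itself.
- ctrl.find_in(target, picture): "centre" ([x, y, z] in m, in world coordinates, good to about 4 mm: the middle of the surface that is visible of it).
- ctrl.silhouettes(target, picture): "region" (420x560 bool, what is visible of it).
The state is a dict: "time": time; "joint_positions": joint angles; "qd": joint speeds; "joint_torque": joint torques, N m; "position": TCP position; "tool_rot": TCP orientation; "ft_force": force on the tool from outside, world axes, zero at the start; "torque": the same for the moment, N m; "grip_width": opening from 0.0 (shut) to 1.0 (fully open); "grip_force": force on a finger pad.
Only numpy, scipy, OpenCV 4.12 (cv2) and the standard library are available. Lean on these libraries where they do the work, as an engineer would, in place of code of your own. Each camera call takes 0.05 s, during which the arm holds its last target. There are 200 camera calls.

## Working session

There is one attempt and no reset: what is moved stays moved. The work goes in short steps, Python scripts to look and compute and a tool call to move; the robot and the scene stay as the last step left them, time stands still between calls to the robot, and variables do not carry over. Pictures are saved under pics/ and viewed, at most 14 in all, crops included, and the job is handed in when it is done.

Besides the shell and the picture viewer there is one more tool, called after ">>>" as name(argument=value, ...), one argument or row to a line, values as JSON. move_arm: Moves the arm, as the interface text tells. Its arguments: {"type":"object","properties":{"increments":{"type":"string"},"grip_force":{"type":"number"}},"required":["increments"]}

```bash
mkdir -p pics; cat > h.py <<'E'
import numpy as np, cv2
from bench import ctrl
from scipy.spatial.transform import Rotation as R
names=["pot_black_center","pot_blue_center","pot_red_center","pot_green_center","pot_yellow_center","coaster_black_top","coaster_blue_top","coaster_red_top","coaster_green_top","coaster_yellow_top","rinse_bowl","paperweight","ink_stone"]
def world(p):
    "per-pixel world positions"
    h,w=p["depth"].shape
    u,v=np.meshgrid(np.arange(w),np.arange(h))
    K=np.array([[p["fx"],0,p["cx"]],[0,p["fy"],p["cy"]],[0,0,1.]])
    s=cv2.undistortPoints(np.stack([u,v],-1).reshape(-1,1,2).astype(float),K,np.array([p["k1"],0,0,0.])).reshape(h,w,2)
    c=np.dstack([s,np.ones((h,w))])*p["depth"][...,None]
    o=np.asarray(p["orientation"])
    M=o if o.shape==(3,3) else R.from_rotvec(o).as_matrix()
    return c@M.T+p["position"]
def save(p,n): cv2.imwrite("pics/"+n,p["frame"][...,::-1])
E
python3 - <<'E'
from h import *
print(ctrl.get_state())
for c in ("top","scene"):
    p=ctrl.get_image(c); save(p,c+".png"); print(c,p["position"],p["orientation"],p["fx"])
    W=world(p)
    for n in names:
        for d in ctrl.silhouettes(n,p)[:3]:
            if d["score"]<.2: continue
            r=d["region"]&(p["depth"]>0); q=W[r]; vv,uu=np.nonzero(r)
            top=q[q[:,2]>np.percentile(q[:,2],95)-.006]
            mn,mx=np.percentile(top[:,:2],[1,99],axis=0)
            print(n,round(d["score"],2),"px",int(uu.mean()),int(vv.mean()),len(q),"topc",((mn+mx)/2).round(4),"size",(mx-mn).round(3),"z",np.median(top[:,2]).round(3))
E
```

```text
{'time': 0.0, 'joint_positions': array([ 1.14207209,  0.32180957, -0.07009811,  1.45167493,  0.02262206,
        1.37077357, -0.05686908]), 'qd': array([-6.35595471e-05, -2.11579684e-03,  1.18099281e-03, -9.14554520e-04,
       -7.68003773e-05,  1.35556612e-03,  1.51715420e-03]), 'joint_torque': array([-1.46998882e-04, -4.91298902e+01, -4.04102588e-01, -3.12526917e+01,
       -6.39215251e-02,  4.37383074e-02,  1.73961776e-04]), 'position': array([ 0.27824217, -0.58683248,  0.22147037]), 'tool_rot': array([-3.06311423e+00, -6.89641515e-01,  8.22003677e-04]), 'ft_force': array([ 0.6937249 ,  0.94633838, -0.00859515]), 'torque': array([ 0.01341967, -0.07342769,  0.04572979]), 'grip_force': 0.0, 'grip_width': 1.0004700475698447}
top [ 0.46380053 -0.00397718  1.28401426] [-2.17354387  2.16571399 -0.10506796] 536.0644862588146
pot_black_center 0.96 px 402 266 687 topc [ 0.4605 -0.2716] size [0.06  0.059] z 0.05
pot_black_center 0.55 px 347 275 151 topc [ 0.4366 -0.1475] size [0.062 0.046] z 0.05
pot_blue_center 0.57 px 204 268 204 topc [0.4535 0.199 ] size [0.062 0.047] z 0.05
pot_red_cent
[... 1927 characters left out ...]
0.2131] size [0.089 0.09 ] z 0.006
coaster_red_top 0.41 px 369 267 627 topc [0.4596 0.2112] size [0.054 0.059] z 0.05
coaster_green_top 0.82 px 400 336 1625 topc [0.5318 0.3748] size [0.089 0.089] z 0.006
coaster_green_top 0.21 px 280 167 446 topc [ 0.4379 -0.154 ] size [0.046 0.047] z 0.101
coaster_yellow_top 0.77 px 256 251 1013 topc [0.6258 0.0144] size [0.091 0.091] z 0.006
rinse_bowl 0.82 px 302 210 969 topc [ 0.4715 -0.0129] size [0.096 0.097] z 0.045
paperweight 0.54 px 166 184 271 topc [ 0.6869 -0.3514] size [0.017 0.017] z 0.034
ink_stone 0.89 px 332 369 1799 topc [0.6867 0.356 ] size [0.09 0.1 ] z 0.019
ink_stone 0.24 px 281 167 450 topc [ 0.4375 -0.1535] size [0.047 0.046] z 0.101
```

View pics/top.png

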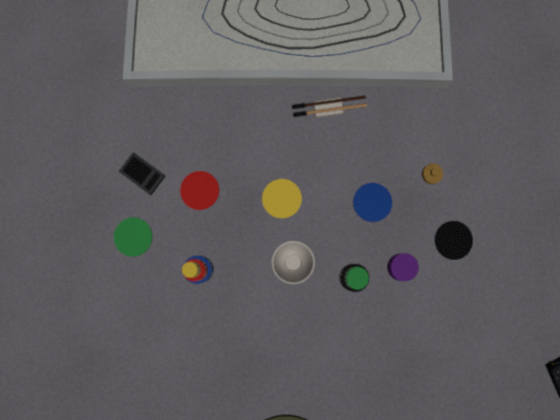

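View pics/scene.png

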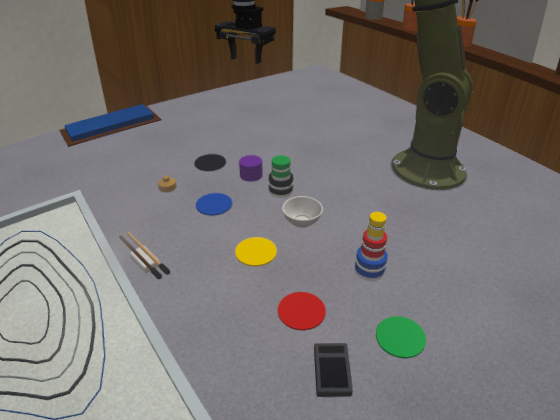

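Candidates for the black pot: the green-topped pot at top px (347,275), or the purple pot at (402,266). The purple one is the look-alike, so black is the one under green. For blue there is only one, at (204,268) under red and yellow. I'll check with a crop and start the approach to the green/black stack.

```bash
python3 -c "
import cv2
a=cv2.imread('pics/scene.png')[130:290,190:410]
cv2.imwrite('pics/crop.png',cv2.convertScaleAbs(cv2.resize(a,None,fx=3.5,fy=3.5,interpolation=2),alpha=1.3))"
```

```text
(no output)
```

View pics/crop.png

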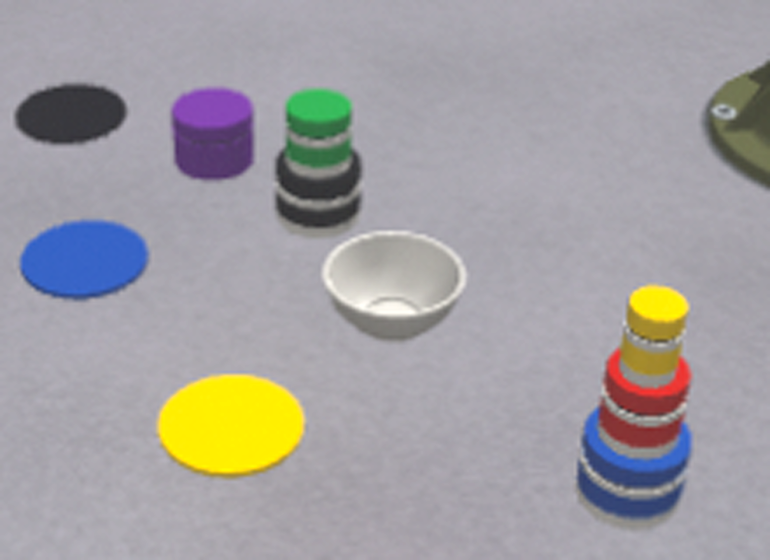

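>>> move_arm(
  increments="10 27 0 0 0 4 0;10 27 0 0 0 4 0;10 27 0 0 0 4 0;10 27 0 0 0 4 0;10 27 0 0 0 4 0;10 27 0 0 0 4 0;10 27 0 0 0 4 0;10 27 0 0 0 4 0",
  grip_force=15,
)

```text
time: 2.07
position: [0.3588, -0.37, 0.2228]
tool_rot: [2.753, 1.512, -0.0]
ft_force: [-0.3, -0.2, 0.0]
grip_width: 1.002
grip_force: 0.0
```

>>> move_arm(
  increments="10 27 0 0 0 4 0;10 27 0 0 0 4 0;10 27 0 0 0 4 0;10 27 0 0 0 4 0;10 27 0 0 0 4 0;10 27 0 0 0 4 0;10 27 0 0 0 4 0;10 27 0 0 0 4 0",
)

```text
time: 2.73
position: [0.4388, -0.154, 0.2229]
tool_rot: [2.229, 2.212, -0.0]
ft_force: [0.9, -0.5, -0.4]
grip_width: 0.999
grip_force: 0.0
```

The crop shows purple at (213,130), green on black at (318,160), and yellow/red/blue at (650,400), which confirms the choice. I'll refine with the wrist camera.

```bash
cat >> h.py <<'E'
def look(ns,cam="wrist",name=None):
    p=ctrl.get_image(cam); W=world(p)
    if name: save(p,name)
    for n in ns:
        for d in ctrl.silhouettes(n,p)[:2]:
            if d["score"]<.3: continue
            r=d["region"]&(p["depth"]>0); q=W[r]; vv,uu=np.nonzero(r)
            top=q[q[:,2]>np.percentile(q[:,2],95)-.006]
            c,rad=cv2.minEnclosingCircle(top[:,:2].astype(np.float32)*1000)
            mn,mx=np.percentile(top[:,:2],[1,99],axis=0)*1000
            print(n,round(d["score"],2),"px",int(uu.mean()),int(vv.mean()),"circ",np.round(c,1),round(rad,1),"box",((mn+mx)/2).round(1),(mx-mn).round(1),"z",(np.median(top[:,2])*1000).round(1))
    print("TCP",ctrl.get_state()["position"].round(4)*1000)
E
python3 -c "
from h import *
look(['pot_green_center','pot_black_center'],'wrist','w1.png')"
```

```text
pot_green_center 0.71 px 436 211 circ [ 616.8 -205.9] 49.0 box [ 616.1 -204.3] [90.2 89.9] z 4.6
pot_green_center 0.63 px 279 190 circ [ 437.2 -155.1] 25.1 box [ 437.1 -154.4] [46.1 46.2] z 99.4
pot_black_center 0.9 px 278 160 circ [ 436.5 -155.8] 32.7 box [ 436.5 -144.3] [63.9 40.5] z 49.5
pot_black_center 0.84 px 301 272 circ [ 461.3 -204.9] 86.1 box [ 460.6 -262.3] [61.8 46.6] z 49.5
TCP [ 439.4 -153.1  223. ]
```

View pics/w1.png

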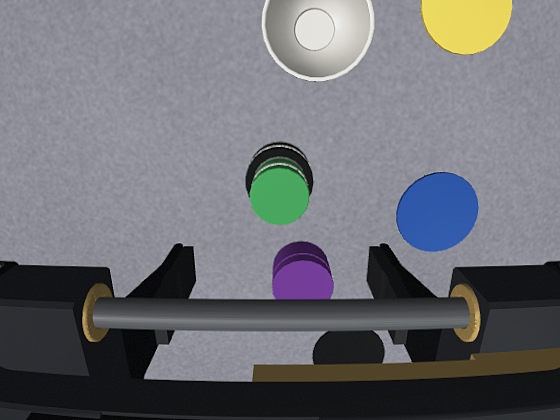

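The wrist view shows the green lid at (279,195) over black, purple at (302,275), and the blue coaster at (437,211). Green grasp centre is (437,-155).

>>> move_arm(
  increments="-2 -2 -20 0 0 0 0;0 0 -25 0 0 0 0;0 0 -25 0 0 0 0;0 0 -25 0 0 0 0;0 0 -22 0 0 0 0;0 0 -18 0 0 0 0;0 0 -15 0 0 0 0;0 0 -11 0 0 0 0",
  grip_force=15,
)

```text
time: 3.55
position: [0.4352, -0.1585, 0.06]
tool_rot: [-2.235, -2.205, 0.002]
ft_force: [0.2, -0.5, -0.6]
grip_width: 1.0
grip_force: 0.0
```

>>> move_arm(
  increments="0 0 0 0 0 0 60;0 0 0 0 0 0 130;0 0 0 0 0 0 150;0 0 0 0 0 0 150;0 0 0 0 0 0 150;0 0 0 0 0 0 150;0 0 0 0 0 0 150;0 0 0 0 0 0 150",
)

```text
time: 4.22
position: [0.437, -0.1575, 0.0621]
tool_rot: [2.233, 2.208, 0.001]
ft_force: [0.7, -0.4, 2.5]
grip_width: 0.568
grip_force: 15.0
```

>>> move_arm(
  increments="0 0 3 0 0 0 150;0 0 5 0 0 0 150;0 0 10 0 0 0 150;0 0 15 0 0 0 150;0 0 20 0 0 0 150;0 0 20 0 0 0 150;0 0 20 0 0 0 150;0 0 20 0 0 0 150",
)

```text
time: 4.88
position: [0.4363, -0.1571, 0.1762]
tool_rot: [2.233, 2.209, 0.0]
ft_force: [-0.4, -0.6, -2.0]
grip_width: 0.566
grip_force: 15.0
```

>>> move_arm(
  increments="5 15 15 0 0 0 150;13 30 15 0 0 0 150;13 36 15 0 0 0 150;13 36 15 0 0 0 150;13 36 0 0 0 0 150;13 36 0 0 0 0 150;13 36 0 0 0 0 150;12 36 0 0 0 0 150",
  grip_force=20,
)

```text
time: 5.55
position: [0.5318, 0.1052, 0.2357]
tool_rot: [2.233, 2.208, 0.001]
ft_force: [2.0, -0.5, -1.7]
grip_width: 0.569
grip_force: 20.0
```

>>> move_arm(
  increments="0 36 0 0 0 0 150;0 36 0 0 0 0 150;0 36 0 0 0 0 150;0 36 0 0 0 0 150;0 36 0 0 0 0 150;0 36 0 0 0 0 150;0 30 -20 0 0 0 150;0 22 -25 0 0 0 150",
)

```text
time: 6.22
position: [0.5314, 0.3762, 0.1919]
tool_rot: [-2.23, -2.211, -0.008]
ft_force: [1.0, -0.6, -0.5]
grip_width: 0.57
grip_force: 20.0
```

>>> move_arm(
  increments="0 0 -25 0 0 0 150;0 0 -25 0 0 0 150;0 0 -25 0 0 0 150;0 0 -25 0 0 0 150;0 0 -15 0 0 0 150;0 0 -10 0 0 0 150;0 0 -5 0 0 0 150;0 0 0 0 0 0 150",
)

```text
time: 6.88
position: [0.5315, 0.3714, 0.0593]
tool_rot: [-2.234, -2.209, 0.001]
ft_force: [-0.1, -0.1, -1.4]
grip_width: 0.57
grip_force: 20.0
```

>>> move_arm(
  increments="0 0 -12 0 0 0 150;0 0 -10 0 0 0 150;0 0 -7 0 0 0 150;0 0 -4 0 0 0 150;0 0 -3 0 0 0 150;0 0 -2 0 0 0 150;0 0 -1 0 0 0 150;0 0 -1 0 0 0 150",
)

```text
time: 7.55
position: [0.5317, 0.3719, 0.0198]
tool_rot: [2.233, 2.209, 0.001]
ft_force: [0.1, 0.5, -1.3]
grip_width: 0.572
grip_force: 20.0
```

```bash
python3 -c "
from h import *
look(['pot_green_center','coaster_green_top'],'scene')"
```

```text
pot_green_center 0.53 px 407 333 circ [540.  389.9] 38.1 box [538.4 390. ] [61.9 40.1] z 58.8
coaster_green_top 0.92 px 404 345 circ [531.1 375.3] 48.1 box [532.2 383.2] [90.8 75. ] z 6.1
coaster_green_top 0.63 px 281 183 circ [ 436.7 -155.2] 34.9 box [ 437.  -154.4] [61.8 62.9] z 51.5
TCP [531.6 371.8  19.8]
```

>>> move_arm(
  increments="0 0 -1 0 0 0 150;0 0 -1 0 0 0 150;0 0 -0.5 0 0 0 150;0 0 -0.5 0 0 0 150;0 0 0 0 0 0 150;0 0 0 0 0 0 150;0 0 0 0 0 0 150;0 0 0 0 0 0 150",
)

```text
time: 8.37
position: [0.5316, 0.3717, 0.0172]
tool_rot: [2.233, 2.209, 0.0]
ft_force: [-2.4, -1.7, 5.2]
grip_width: 0.567
grip_force: 20.0
```

>>> move_arm(
  increments="0 0 0 0 0 0 120;0 0 0 0 0 0 80;0 0 0 0 0 0 30;0 0 0 0 0 0 0;0 0 10 0 0 0 0;0 0 25 0 0 0 0;0 0 35 0 0 0 0;0 0 35 0 0 0 0",
)

```text
time: 9.03
position: [0.5308, 0.3713, 0.1224]
tool_rot: [-2.233, -2.209, 0.002]
ft_force: [1.4, 0.2, 0.9]
grip_width: 0.97
grip_force: 0.0
```

>>> move_arm(
  increments="0 0 38 0 0 0 0;0 0 38 0 0 0 0;-5 -10 30 0 0 0 0;-15 -30 5 0 0 0 0;-15 -35 0 0 0 0 0;-16 -35 0 0 0 0 0;-16 -35 0 0 0 0 0;-8 -20 0 0 0 0 0",
)

```text
time: 9.7
position: [0.4551, 0.2032, 0.2327]
tool_rot: [2.235, 2.205, -0.003]
ft_force: [0.7, -0.1, 0.7]
grip_width: 0.999
grip_force: 0.0
```

```bash
python3 -c "
from h import *
look(['pot_yellow_center','pot_red_center','pot_blue_center'],'wrist','w2.png')
look(['pot_green_center','coaster_green_top'],'top')"
```

```text
pot_yellow_center 0.7 px 297 348 circ [473.5  95.1] 137.3 box [472.3  97.7] [ 97.3 266.5] z 43.8
pot_red_center 0.88 px 277 169 circ [452.7 207.9] 24.8 box [452.5 214.3] [47.5 33.8] z 99.4
pot_blue_center 0.97 px 280 152 circ [453.3 208.8] 32.8 box [453.6 219.2] [63.4 42.3] z 49.7
TCP [456.8 206.7 233.4]
pot_green_center 0.52 px 123 229 circ [541.7 377.6] 20.3 box [541.8 377.6] [25.9 34.2] z 55.0
pot_green_center 0.38 px 205 270 circ [452.1 202.8] 31.0 box [452.1 195.5] [59.9 39.2] z 50.5
coaster_green_top 0.81 px 133 225 circ [524.6 305.5] 115.2 box [551.1 372.9] [49.1 92.8] z 5.5
coaster_green_top 0.5 px 453 240 circ [ 524.4 -403.3] 48.2 box [ 525.  -403.4] [87.5 88.4] z 5.6
TCP [456.6 208.4 232.9]
```

View pics/w2.png

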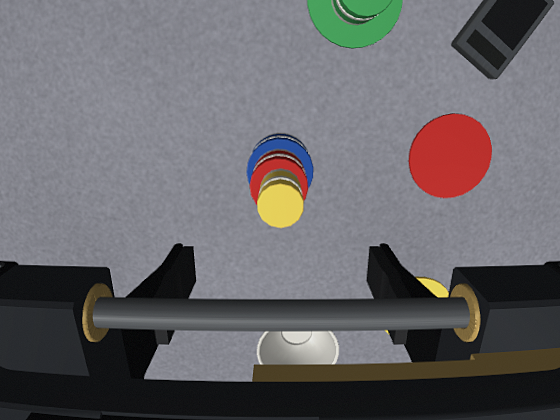

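Wrist view: yellow lid at (280,204), over red and blue, centred between the fingers (midline ≈281). Green stands on its coaster at (355,15).

>>> move_arm(
  increments="-2 -1 -20 0 0 0 0;0 0 -25 0 0 0 0;0 0 -25 0 0 0 0;0 0 -20 0 0 0 0;0 0 -15 0 0 0 0;0 0 -10 0 0 0 0;0 0 -6 0 0 0 0;0 0 0 0 0 0 30",
  grip_force=12,
)

```text
time: 10.72
position: [0.4538, 0.2064, 0.1106]
tool_rot: [-2.231, -2.209, 0.002]
ft_force: [0.1, 0.1, 0.4]
grip_width: 0.971
grip_force: 0.0
```

>>> move_arm(
  increments="0 0 0 0 0 0 90;0 0 0 0 0 0 140;0 0 0 0 0 0 170;0 0 0 0 0 0 200;0 0 0 0 0 0 200;0 0 0 0 0 0 200;0 0 0 0 0 0 200;0 0 0 0 0 0 200",
)

```text
time: 11.38
position: [0.4545, 0.2056, 0.1117]
tool_rot: [2.234, 2.209, 0.0]
ft_force: [0.2, -0.7, -0.3]
grip_width: 0.402
grip_force: 0.0
```

>>> move_arm(
  increments="0 0 3 0 0 0 200;0 0 5 0 0 0 200;0 0 10 0 0 0 200;0 0 15 0 0 0 200;0 0 20 0 0 0 200;0 0 20 0 0 0 200;0 0 10 0 0 0 200;0 0 5 0 0 0 200",
)

```text
time: 12.05
position: [0.4555, 0.2062, 0.2019]
tool_rot: [2.232, 2.208, 0.005]
ft_force: [0.4, 0.5, -0.6]
grip_width: 0.385
grip_force: 12.0
```

>>> move_arm(
  increments="10 -12 0 0 0 0 200;20 -22 0 0 0 0 200;24 -28 0 0 0 0 200;25 -29 0 0 0 0 200;25 -29 0 0 0 0 200;25 -29 0 0 0 0 200;25 -28 0 0 0 0 200;16 -17 0 0 0 0 200",
)

```text
time: 12.72
position: [0.6262, 0.0051, 0.1972]
tool_rot: [2.24, 2.203, -0.005]
ft_force: [-0.4, -0.8, -0.9]
grip_width: 0.387
grip_force: 12.0
```

>>> move_arm(
  increments="0 0 -20 0 0 0 200;0 0 -25 0 0 0 200;0 0 -25 0 0 0 200;0 0 -25 0 0 0 200;0 0 -20 0 0 0 200;0 0 -15 0 0 0 200;0 0 -10 0 0 0 200;0 0 -5 0 0 0 200",
)

```text
time: 13.38
position: [0.6229, 0.0106, 0.0516]
tool_rot: [-2.232, -2.207, 0.005]
ft_force: [-0.9, 0.4, -0.7]
grip_width: 0.389
grip_force: 12.0
```

```bash
python3 -c "
from h import *
look(['pot_yellow_center','coaster_yellow_top'],'scene','s2.png')
look(['pot_green_center','coaster_green_top'],'top')
print(ctrl.get_state()['ft_force'])"
```

```text
pot_yellow_center 0.59 px 257 229 circ [620.7  13.1] 18.3 box [621.4  15.1] [30.7 25.9] z 90.8
coaster_yellow_top 0.67 px 256 251 circ [624.1  14.2] 49.2 box [625.3  15.9] [89.6 88.3] z 6.4
TCP [624.6  11.4  54.5]
pot_green_center 0.9 px 128 235 circ [531.5 372.4] 25.3 box [531.4 371. ] [46.4 45.7] z 55.6
coaster_green_top 0.98 px 134 237 circ [530.7 373.5] 47.1 box [529.6 373. ] [87.2 89.8] z 5.7
TCP [625.4  11.7  55.8]
[-0.80951488  0.17956661 -0.91751279]
```

View pics/s2.png

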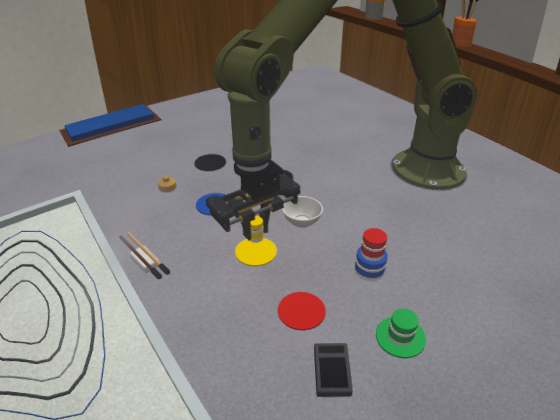

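Yellow hangs upright over its coaster at (257,229). Green is centred on its coaster at (404,325), and red on blue stands undisturbed.

>>> move_arm(
  increments="0 1 -12 0 0 0 200;0 1 -9 0 0 0 200;0 0 -6 0 0 0 200;0 0 -4 0 0 0 200;0 0 -3 0 0 0 200;0 0 -2 0 0 0 200;0 0 -1 0 0 0 200;0 0 0 0 0 0 200",
)

```text
time: 14.35
position: [0.6245, 0.0136, 0.0175]
tool_rot: [2.234, 2.209, 0.0]
ft_force: [0.7, -0.2, -0.4]
grip_width: 0.387
grip_force: 12.0
```

>>> move_arm(
  increments="0 0 -0.5 0 0 0 200;0 0 -0.5 0 0 0 200;0 0 -0.5 0 0 0 200;0 0 0 0 0 0 200;0 0 0 0 0 0 200;0 0 0 0 0 0 200;0 0 0 0 0 0 200;0 0 0 0 0 0 200",
)

```text
time: 15.02
position: [0.6248, 0.0136, 0.0167]
tool_rot: [2.233, 2.209, 0.001]
ft_force: [-1.9, 0.3, 5.7]
grip_width: 0.39
grip_force: 12.0
```

>>> move_arm(
  increments="0 0 0 0 0 0 170;0 0 0 0 0 0 120;0 0 0 0 0 0 60;0 0 0 0 0 0 0;0 0 8 0 0 0 0;0 0 20 0 0 0 0;0 0 30 0 0 0 0;0 0 35 0 0 0 0",
)

```text
time: 15.68
position: [0.6229, 0.0136, 0.1086]
tool_rot: [-2.231, -2.207, 0.004]
ft_force: [1.3, 0.3, -0.0]
grip_width: 0.831
grip_force: 0.0
```

>>> move_arm(
  increments="-10 10 38 0 0 0 0;-20 22 30 0 0 0 0;-24 28 0 0 0 0 0;-25 29 0 0 0 0 0;-25 29 0 0 0 0 0;-25 29 0 0 0 0 0;-25 29 0 0 0 0 0;-17 18 0 0 0 0 0",
)

```text
time: 16.35
position: [0.4508, 0.2109, 0.1772]
tool_rot: [2.229, 2.214, 0.001]
ft_force: [0.0, 1.0, -0.4]
grip_width: 0.998
grip_force: 0.0
```

```bash
python3 -c "
from h import *
look(['pot_red_center','pot_blue_center'],'wrist')
look(['pot_yellow_center','coaster_yellow_top'],'scene')"
```

```text
pot_red_center 0.62 px 283 210 circ [452.7 207.9] 25.0 box [452.8 208.4] [45.1 46.5] z 99.4
pot_blue_center 0.88 px 285 172 circ [453.6 209.5] 32.8 box [453.6 220.3] [63.2 40.2] z 49.4
TCP [452.4 209.4 177.4]
pot_yellow_center 0.58 px 256 241 circ [623.5  15.6] 17.0 box [624.4  15.8] [30.8 30.7] z 56.2
coaster_yellow_top 0.6 px 255 253 circ [625.9  12.6] 50.5 box [625.6  14.3] [91.3 92.7] z 6.4
TCP [454.6 206.2 176.8]
```

>>> move_arm(
  increments="-1 1 -20 0 0 0 0;0 0 -25 0 0 0 0;0 0 -22 0 0 0 0;0 0 -20 0 0 0 0;0 0 -13 0 0 0 0;0 0 -10 0 0 0 0;0 0 -5 0 0 0 0;0 0 0 0 0 0 40",
  grip_force=15,
)

```text
time: 17.32
position: [0.4526, 0.2079, 0.061]
tool_rot: [-2.234, -2.208, 0.002]
ft_force: [0.2, -0.0, 0.2]
grip_width: 0.97
grip_force: 0.0
```

>>> move_arm(
  increments="0 0 0 0 0 0 80;0 0 0 0 0 0 130;0 0 0 0 0 0 150;0 0 0 0 0 0 150;0 0 0 0 0 0 150;0 0 0 0 0 0 150;0 0 0 0 0 0 150;0 0 0 0 0 0 150",
)

```text
time: 17.98
position: [0.4531, 0.2084, 0.062]
tool_rot: [2.233, 2.209, 0.001]
ft_force: [1.0, 0.5, 2.6]
grip_width: 0.573
grip_force: 15.0
```

>>> move_arm(
  increments="0 0 3 0 0 0 150;0 0 5 0 0 0 150;0 0 10 0 0 0 150;0 0 15 0 0 0 150;0 0 15 0 0 0 150;0 0 10 0 0 0 150;0 0 5 0 0 0 150;0 0 0 0 0 0 150",
)

```text
time: 18.65
position: [0.4536, 0.2087, 0.1261]
tool_rot: [2.233, 2.208, 0.003]
ft_force: [0.5, -0.2, -2.7]
grip_width: 0.567
grip_force: 15.0
```

>>> move_arm(
  increments="10 0 0 0 0 0 150;20 1 0 0 0 0 150;28 1 0 0 0 0 150;32 1 0 0 0 0 150;32 1 0 0 0 0 150;30 0 0 0 0 0 150;25 0 0 0 0 0 150;15 0 0 0 0 0 150",
)

```text
time: 19.32
position: [0.6477, 0.2107, 0.1218]
tool_rot: [-2.236, -2.206, 0.003]
ft_force: [0.2, -0.2, -2.1]
grip_width: 0.568
grip_force: 15.0
```

>>> move_arm(
  increments="0 0 -15 0 0 0 150;0 0 -20 0 0 0 150;0 0 -20 0 0 0 150;0 0 -15 0 0 0 150;0 0 -10 0 0 0 150;0 0 -5 0 0 0 150;0 0 -3 0 0 0 150;0 0 0 0 0 0 150",
)

```text
time: 19.98
position: [0.6447, 0.2124, 0.0365]
tool_rot: [-2.234, -2.209, 0.0]
ft_force: [0.7, 0.6, -0.6]
grip_width: 0.572
grip_force: 15.0
```

>>> move_arm(
  increments="0 0 -8 0 0 0 150;0 0 -5 0 0 0 150;0 0 -3 0 0 0 150;0 0 -2 0 0 0 150;0 0 -1 0 0 0 150;0 0 0 0 0 0 150;0 0 0 0 0 0 150;0 0 0 0 0 0 150",
)

```text
time: 20.65
position: [0.6449, 0.2125, 0.018]
tool_rot: [2.233, 2.209, 0.001]
ft_force: [0.3, 0.3, -1.7]
grip_width: 0.57
grip_force: 15.0
```

>>> move_arm(
  increments="0 0 -0.5 0 0 0 150;0 0 -0.5 0 0 0 150;0 0 -0.5 0 0 0 150;0 0 0 0 0 0 150;0 0 0 0 0 0 150;0 0 0 0 0 0 150;0 0 0 0 0 0 150;0 0 0 0 0 0 150",
)

```text
time: 21.32
position: [0.645, 0.2125, 0.0171]
tool_rot: [2.233, 2.209, 0.001]
ft_force: [-2.3, -1.3, 5.2]
grip_width: 0.571
grip_force: 15.0
```

>>> move_arm(
  increments="0 0 0 0 0 0 120;0 0 0 0 0 0 80;0 0 0 0 0 0 30;0 0 0 0 0 0 0;0 0 10 0 0 0 0;0 0 25 0 0 0 0;0 0 35 0 0 0 0;0 0 35 0 0 0 0",
)

```text
time: 21.98
position: [0.644, 0.2122, 0.1219]
tool_rot: [-2.232, -2.209, 0.002]
ft_force: [0.4, -0.2, 0.4]
grip_width: 0.968
grip_force: 0.0
```

>>> move_arm(
  increments="-10 0 15 0 0 0 0;-20 -1 0 0 0 0 0;-28 -1 0 0 0 0 0;-32 -1 0 0 0 0 0;-32 -1 0 0 0 0 0;-30 0 0 0 0 0 0;-25 0 0 0 0 0 0;-14 0 0 0 0 0 0",
)

```text
time: 22.65
position: [0.4507, 0.2088, 0.1363]
tool_rot: [2.23, 2.211, -0.003]
ft_force: [1.7, 0.7, 0.1]
grip_width: 0.997
grip_force: 0.0
```

```bash
python3 -c "
from h import *
look(['pot_blue_center'],'wrist')
look(['pot_red_center','coaster_red_top'],'scene')"
```

```text
pot_blue_center 0.86 px 284 202 circ [453.6 208.8] 33.0 box [453.5 209.2] [60.6 60.8] z 49.4
TCP [451.7 208.7 136.7]
pot_red_center 0.93 px 300 300 circ [647. 212.] 24.8 box [646.7 212. ] [45.9 44.4] z 55.8
coaster_red_top 0.78 px 301 315 circ [644.1 214.1] 48.9 box [645.4 214.2] [91.6 89.1] z 6.3
TCP [455.  208.3 136.8]
```

>>> move_arm(
  increments="0 0 -20 0 0 0 0;0 0 -25 0 0 0 0;0 0 -25 0 0 0 0;0 0 -20 0 0 0 0;0 0 -15 0 0 0 0;0 0 -12 0 0 0 0;0 0 -7 0 0 0 0;0 0 -1 0 0 0 0",
  grip_force=20,
)

```text
time: 23.57
position: [0.4535, 0.2083, 0.01]
tool_rot: [-2.233, -2.208, 0.002]
ft_force: [-0.8, -0.5, -1.2]
grip_width: 1.003
grip_force: 0.0
```

>>> move_arm(
  increments="0 0 0 0 0 0 20;0 0 0 0 0 0 60;0 0 0 0 0 0 90;0 0 0 0 0 0 110;0 0 0 0 0 0 110;0 0 0 0 0 0 110;0 0 0 0 0 0 110;0 0 0 0 0 0 110",
)

```text
time: 24.23
position: [0.4544, 0.2085, 0.0119]
tool_rot: [2.233, 2.208, 0.001]
ft_force: [-0.8, -0.9, 6.8]
grip_width: 0.755
grip_force: 20.0
```

>>> move_arm(
  increments="0 0 3 0 0 0 110;0 0 5 0 0 0 110;0 0 10 0 0 0 110;0 0 20 0 0 0 110;0 0 25 0 0 0 110;0 0 25 0 0 0 110;0 0 25 0 0 0 110;0 0 12 0 0 0 110",
)

```text
time: 24.9
position: [0.455, 0.2093, 0.1396]
tool_rot: [2.231, 2.208, 0.006]
ft_force: [0.6, 0.7, -1.2]
grip_width: 0.753
grip_force: 20.0
```

>>> move_arm(
  increments="5 -10 0 0 0 0 110;9 -22 0 0 0 0 110;11 -29 0 0 0 0 110;12 -30 0 0 0 0 110;12 -30 0 0 0 0 110;12 -30 0 0 0 0 110;12 -30 0 0 0 0 110;12 -30 0 0 0 0 110",
)

```text
time: 25.57
position: [0.538, -0.0055, 0.1343]
tool_rot: [-2.233, -2.207, 0.003]
ft_force: [0.6, 1.4, -1.9]
grip_width: 0.754
grip_force: 20.0
```

>>> move_arm(
  increments="12 -30 0 0 0 0 110;12 -30 0 0 0 0 110;12 -30 0 0 0 0 110;12 -30 0 0 0 0 110;12 -30 0 0 0 0 110;9 -26 0 0 0 0 110;6 -19 0 0 0 0 110;2 -9 0 0 0 0 110",
)

```text
time: 26.23
position: [0.6144, -0.2119, 0.1333]
tool_rot: [-2.238, -2.202, 0.005]
ft_force: [-0.8, -0.8, -2.1]
grip_width: 0.752
grip_force: 20.0
```

>>> move_arm(
  increments="0 0 -20 0 0 0 110;0 0 -25 0 0 0 110;0 0 -20 0 0 0 110;0 0 -15 0 0 0 110;0 0 -10 0 0 0 110;0 0 -5 0 0 0 110;0 0 0 0 0 0 110;0 0 0 0 0 0 110",
)

```text
time: 26.9
position: [0.6163, -0.2065, 0.0418]
tool_rot: [2.233, 2.209, 0.001]
ft_force: [-0.6, 0.6, -0.8]
grip_width: 0.755
grip_force: 20.0
```

```bash
python3 -c "
from h import *
look(['pot_blue_center','coaster_blue_top'],'scene')
look(['pot_blue_center'],'wrist')"
```

```text
pot_blue_center 0.97 px 213 186 circ [ 621.6 -198.7] 44.0 box [ 614.5 -204.2] [60.6 62.4] z 81.6
coaster_blue_top 0.6 px 213 205 circ [ 617.8 -204.3] 48.5 box [ 618.  -199.7] [91.  79.8] z 6.5
TCP [ 616.7 -206.8   42.6]
pot_blue_center 0.63 px 280 277 circ [ 616.2 -206.4] 33.2 box [ 616.4 -204.1] [57.7 59.4] z 80.0
TCP [ 616.5 -206.9   42.3]
```

>>> move_arm(
  increments="0 0 -10 0 0 0 110;0 0 -6 0 0 0 110;0 0 -4 0 0 0 110;0 0 -2 0 0 0 110;0 0 -1 0 0 0 110;0 0 -1 0 0 0 110;0 0 0 0 0 0 110;0 0 0 0 0 0 110",
)

```text
time: 27.82
position: [0.6161, -0.2067, 0.0174]
tool_rot: [2.233, 2.209, 0.001]
ft_force: [1.1, -0.4, -1.8]
grip_width: 0.752
grip_force: 20.0
```

>>> move_arm(
  increments="0 0 -0.5 0 0 0 110;0 0 -0.5 0 0 0 110;0 0 0 0 0 0 110;0 0 0 0 0 0 110;0 0 0 0 0 0 110;0 0 0 0 0 0 110;0 0 0 0 0 0 110;0 0 0 0 0 0 110",
)

```text
time: 28.48
position: [0.6161, -0.2068, 0.017]
tool_rot: [2.233, 2.208, 0.0]
ft_force: [-2.1, 0.9, 6.8]
grip_width: 0.756
grip_force: 20.0
```

>>> move_arm(
  increments="0 0 0 0 0 0 60;0 0 0 0 0 0 30;0 0 0 0 0 0 0;0 0 0 0 0 0 0;0 0 8 0 0 0 0;0 0 25 0 0 0 0;0 0 35 0 0 0 0;0 0 35 0 0 0 0",
)

```text
time: 29.15
position: [0.615, -0.2063, 0.1198]
tool_rot: [-2.232, -2.208, 0.001]
ft_force: [0.5, -0.8, 1.0]
grip_width: 0.997
grip_force: 0.0
```

>>> move_arm(
  increments="-10 2 15 0 0 0 0;-20 6 0 0 0 0 0;-28 8 0 0 0 0 0;-30 9 0 0 0 0 0;-30 9 0 0 0 0 0;-28 9 0 0 0 0 0;-22 6 0 0 0 0 0;-11 3 0 0 0 0 0",
)

```text
time: 29.82
position: [0.4341, -0.154, 0.1343]
tool_rot: [-2.233, -2.209, 0.003]
ft_force: [-0.7, -0.0, 0.5]
grip_width: 0.998
grip_force: 0.0
```

```bash
python3 -c "
from h import *
look(['pot_black_center'],'wrist','w3.png')
look(['pot_blue_center','coaster_blue_top'],'scene')"
```

```text
pot_black_center 0.94 px 284 205 circ [ 436.4 -155.6] 33.0 box [ 436.5 -154.9] [60.7 61.5] z 49.4
pot_black_center 0.6 px 313 330 circ [ 459.4 -207.4] 91.5 box [ 460.6 -276.6] [62.5 34.1] z 49.5
TCP [ 435.2 -154.6  134.7]
pot_blue_center 0.82 px 212 194 circ [ 616.9 -205.4] 35.0 box [ 616.3 -206.9] [60.5 62.5] z 56.8
coaster_blue_top 0.84 px 213 207 circ [ 618.3 -205.1] 49.2 box [ 617.5 -201.7] [92.3 87.5] z 6.6
TCP [ 437.9 -154.9  134.8]
```

View pics/w3.png

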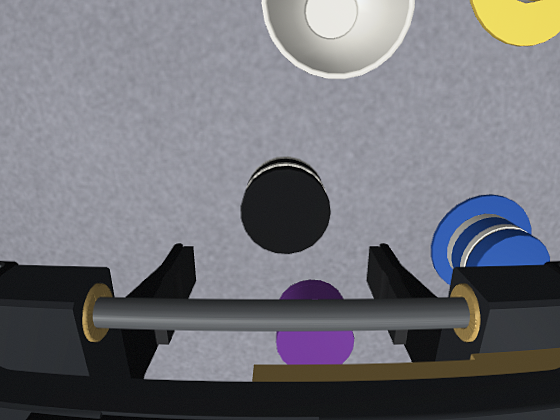

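Black lid at (286,207) lies between the fingers and purple at (315,335) is clear of them. Blue is centred on its coaster.

>>> move_arm(
  increments="-1 0 -20 0 0 0 0;0 0 -25 0 0 0 0;0 0 -25 0 0 0 0;0 0 -20 0 0 0 0;0 0 -15 0 0 0 0;0 0 -11 0 0 0 0;0 0 -6 0 0 0 0;0 0 -1 0 0 0 0",
)

```text
time: 30.73
position: [0.4358, -0.1542, 0.0102]
tool_rot: [-2.232, -2.208, -0.001]
ft_force: [-0.2, 0.1, 1.1]
grip_width: 1.001
grip_force: 0.0
```

>>> move_arm(
  increments="0 0 0 0 0 0 20;0 0 0 0 0 0 60;0 0 0 0 0 0 90;0 0 0 0 0 0 110;0 0 0 0 0 0 110;0 0 0 0 0 0 110;0 0 0 0 0 0 110;0 0 0 0 0 0 110",
)

```text
time: 31.4
position: [0.4365, -0.155, 0.0119]
tool_rot: [2.232, 2.208, 0.001]
ft_force: [-1.0, 0.6, 5.7]
grip_width: 0.755
grip_force: 20.0
```

>>> move_arm(
  increments="0 0 3 0 0 0 110;0 0 5 0 0 0 110;0 0 10 0 0 0 110;0 0 20 0 0 0 110;0 0 25 0 0 0 110;0 0 25 0 0 0 110;0 0 25 0 0 0 110;0 0 12 0 0 0 110",
)

```text
time: 32.07
position: [0.4371, -0.1548, 0.1397]
tool_rot: [2.23, 2.207, 0.002]
ft_force: [0.4, 0.4, -1.2]
grip_width: 0.755
grip_force: 20.0
```

>>> move_arm(
  increments="4 -12 0 0 0 0 110;9 -25 0 0 0 0 110;13 -37 0 0 0 0 110;14 -38 0 0 0 0 110;14 -38 0 0 0 0 110;14 -38 0 0 0 0 110;13 -35 0 0 0 0 110;8 -25 0 0 0 0 110",
)

```text
time: 32.73
position: [0.5238, -0.4076, 0.1336]
tool_rot: [-2.236, -2.204, 0.002]
ft_force: [-0.3, -0.3, -1.5]
grip_width: 0.752
grip_force: 20.0
```

>>> move_arm(
  increments="0 0 -15 0 0 0 110;0 0 -25 0 0 0 110;0 0 -25 0 0 0 110;0 0 -15 0 0 0 110;0 0 -10 0 0 0 110;0 0 -5 0 0 0 110;0 0 0 0 0 0 110;0 0 0 0 0 0 110",
)

```text
time: 33.4
position: [0.5253, -0.403, 0.042]
tool_rot: [2.233, 2.208, 0.0]
ft_force: [-0.8, -0.1, -1.7]
grip_width: 0.751
grip_force: 20.0
```

```bash
python3 -c "
from h import *
look(['pot_black_center'],'wrist')
look(['coaster_black_top'],'scene')"
```

```text
pot_black_center 0.76 px 135 27 circ [ 460.4 -280.9] 31.5 box [ 461.3 -292.1] [57.1 23.5] z 49.5
TCP [ 525.8 -403.3   42.8]
coaster_black_top 0.6 px 209 163 circ [ 527.3 -401.3] 49.2 box [ 527.  -398.9] [88.5 86.2] z 5.7
TCP [ 525.5 -403.2   42.7]
```

>>> move_arm(
  increments="0 1 -10 0 0 0 110;0 0 -6 0 0 0 110;0 0 -4 0 0 0 110;0 0 -2 0 0 0 110;0 0 -1 0 0 0 110;0 0 -1 0 0 0 110;0 0 0 0 0 0 110;0 0 0 0 0 0 110",
)

```text
time: 34.27
position: [0.5251, -0.4018, 0.0174]
tool_rot: [2.233, 2.209, 0.0]
ft_force: [0.2, -0.1, -1.3]
grip_width: 0.755
grip_force: 20.0
```

>>> move_arm(
  increments="0 0 -0.5 0 0 0 110;0 0 -0.5 0 0 0 110;0 0 0 0 0 0 110;0 0 0 0 0 0 110;0 0 0 0 0 0 110;0 0 0 0 0 0 110;0 0 0 0 0 0 110;0 0 0 0 0 0 110",
)

```text
time: 34.93
position: [0.5251, -0.4019, 0.017]
tool_rot: [2.233, 2.208, -0.0]
ft_force: [-2.6, 2.1, 6.4]
grip_width: 0.755
grip_force: 20.0
```

>>> move_arm(
  increments="0 0 0 0 0 0 60;0 0 0 0 0 0 30;0 0 0 0 0 0 0;0 0 0 0 0 0 0;0 0 8 0 0 0 0;0 0 25 0 0 0 0;0 0 35 0 0 0 0;0 0 35 0 0 0 0",
)

```text
time: 35.6
position: [0.5241, -0.401, 0.1197]
tool_rot: [-2.232, -2.208, -0.0]
ft_force: [1.1, -0.7, -0.3]
grip_width: 0.998
grip_force: 0.0
```

>>> move_arm(
  increments="0 0 35 0 0 0 0;-10 -15 30 0 0 0 0;-25 -25 0 0 0 0 0;-25 -25 0 0 0 0 0;-25 -25 0 0 0 0 0;-20 -25 0 0 0 0 0;-10 -10 0 0 0 0 0;0 0 0 0 0 0 0",
)

```text
time: 36.27
position: [0.4051, -0.5309, 0.1842]
tool_rot: [-2.242, -2.201, 0.004]
ft_force: [-0.4, -0.3, -0.8]
grip_width: 1.0
grip_force: 0.0
```

```bash
python3 -c "
from h import *
look(['pot_black_center','coaster_black_top'],'top')
look(names,'scene','end.png')"
```

```text
pot_black_center 0.86 px 402 266 circ [ 462.  -271.5] 33.1 box [ 460.4 -271.5] [60.  60.8] z 50.3
pot_black_center 0.56 px 457 239 circ [ 525.1 -402.9] 33.5 box [ 524.7 -402.1] [60.5 61.9] z 55.1
coaster_black_top 0.59 px 447 239 circ [ 525.  -403.7] 47.5 box [ 524.9 -395.7] [92.1 75.4] z 5.7
TCP [ 411.6 -524.9  184.4]
pot_black_center 0.64 px 250 167 circ [ 461.4 -270.8] 33.9 box [ 462.5 -270.2] [61.4 61.2] z 51.7
pot_black_center 0.56 px 209 154 circ [ 525.4 -401.9] 35.3 box [ 527.1 -401.8] [60. 63.] z 55.1
pot_blue_center 0.89 px 213 194 circ [ 616.  -206.8] 33.9 box [ 616.7 -204.8] [61.8 60.5] z 56.6
pot_red_center 0.73 px 300 300 circ [645.3 210.6] 25.7 box [646.3 211.1] [45.  46.5] z 55.9
pot_green_center 0.8 px 402 326 circ [532.5 374. ] 25.2 box [532.8 374.9] [47.2 42.5] z 56.1
pot_yellow_center 0.83 px 256 241 circ [623.4  15.4] 18.2 box [623.7  15.2] [32.2 32.2] z 56.5
coaster_black_top 0.55 px 207 166 circ [ 531.5 -397.2] 42.8 box [ 531.6 -389.7] [79.6 65.5] z 5.7
coaster_blue_top 0.66 px 212 207 circ [ 618.4 -203.5] 48.4 box [ 618.8 -200.3] [90.5 86.3] z 6.5
coaster_red_top 0.77 px 301 315 circ [646.1 214.5] 46.6 box [646.1 215.4] [87.9 86.2] z 6.4
coaster_green_top 0.94 px 399 341 circ [532.2 374.3] 48.8 box [533.2 374.1] [89.3 92.2] z 6.2
coaster_yellow_top 0.86 px 255 253 circ [623.7  16.1] 50.4 box [625.7  14.6] [91.1 91.8] z 6.4
paperweight 0.53 px 167 183 circ [ 687.5 -349.2] 8.9 box [ 687.5 -349.8] [17.1 14.9] z 35.0
ink_stone 0.84 px 332 370 circ [685.1 354.6] 55.9 box [686.  355.3] [ 90.6 102.1] z 19.5
TCP [ 409.7 -526.7  184.2]
```

View pics/end.png

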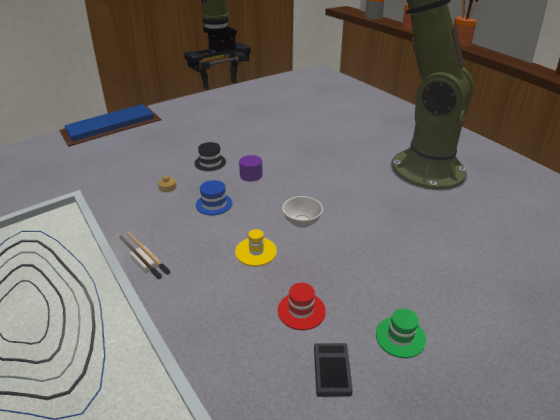

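All five pots stand upright and centred on their own coasters: black (209,154), blue (213,194), yellow (256,241), red (300,300), green (404,325). The bystanders have not moved, so I'm handing in.

```bash
python3 -c "
from bench import ctrl
print(ctrl.close_job())"
```

```text
the job is handed in; nothing more can be done
None
```

I handed the job in at about 36 s of robot time: the final camera check showed all five pots upright and within a few millimetres of the centres of their own coasters, with the bowl, paperweight and ink stone where they started; no verdict was returned.

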